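# Park the caddy handle and hold the lid open for scraping plates

### The arm

A 7-joint arm with a two-finger parallel gripper is mounted at the origin on the work surface. World frame = base frame: x ahead of the robot, y to its left, z up, the work surface at z = 0. Lengths are in m, angles in degrees, forces in N, time in s.
With the tool pointing down it reaches from about 0.425 to 0.875 m from the base axis. Payload 4.7 kg.
Tool frame: the origin (TCP) lies between the finger pads; the fingertips stand 19 mm ahead of it and the grasp point (between the pads) is the TCP; x points along the fingers, z is the direction in which the jaws open and shut, and the axes are right-handed (so a half turn about x gives the same grasp; the last joint's range is limited). The gripper opens to 87 mm and grips with 3 to 60 N. Pads are 19 mm wide; open, the fingers measure 117 mm over their backs; the gripper's body (75 mm by 190 mm) begins 51 mm behind the grasp point.
Start: joints at [66.641, 18.392, -4.016, 83.108, 1.295, 78.541, -3.26], TCP at [0.266, -0.593, 0.242] pointing down, gripper open.
Joint ranges: [-163.93, 163.93], [-17.29, 119.83], [-79.2, 71.16], [3.27, 140.29], [-89.18, 269.18], [5.43, 117.66], [-154.24, 154.24]. Speed limits (degrees/s): [147.25, 147.25, 180, 180, 180, 180, 180].

### API

Orientations are given as [roll, pitch, yaw] about the fixed x, y, z axes, in that order (R = Rz(yaw) Ry(pitch) Rx(roll)).
In Python, from cell import monitor, read_camera, camera_model, env, regions_of gives the robot as it stands. The module is installed in compiled form; this text tells all that it offers.
- The arm moves only by the tool step_arm, never from a script. Its argument "deltas" is a list of rows, each a list of 5 numbers: the gripper's target within -1 to 1 (fully open at 1, half-way at 0, shut at -1), then the shift along the tool's x, y, z in m, then the turn about the tool's x in degrees. A call has 1 to 12 rows; each row is the pose to reach, as a shift and turn from the pose commanded when the call began, along the tool's axes at that moment; what a row does not reach only later rows make up. A row lasts 1/8 s, in which the tool goes at most 62.5 mm and 10.7 degrees, less where a joint would pass 70% of its speed; a pose out of reach is approached as far as the arm can. A call with a gripper value outside its range is refused whole. The fingers move at their own pace and stop on an object; "newtons" is the grip in N (left out, the last holds). Time passes only in rows, so rows that repeat a pose let the fingers close. It gives the time, the measured TCP pose, the force and the opening at its end, in the units of the state.
- monitor.get_obs(): the state, without advancing time (a new reading comes with each control period).
- read_camera(name): name is "side" or "top" or "wrist"; returns (picture, depth): 480x640x3 uint8, red, green, blue; 480x640 float32, m along the optical axis (not along the pixel's ray), 0 where there is no reading.
- camera_model(name): a dict with "fx", "fy", "cx", "cy" (pixels), "xyz" and "attitude" of the camera in the world. Camera axes: x right, y down, z forward; pixel columns grow to the right and rows downward; lengths in m; the calibration is good to about 2 mm. A picture is of the moment at which its call begins: read the wrist's pose just before it. camera_model takes no time and is no camera call; for the wrist camera it gives the pose at the moment of the call.
- env.sign_off(): hands the job in, once; it reports no verdict.
Trained networks look in the newest picture that a camera, given by its name, has taken for a name from the list of things; names that differ only in an ending like _2 or _b are one class to them, and where a whole thing is asked for, a point or a joint stands for the part that bears it (a point fixed in the world has none). Each returns a list of dicts, best first, with "p" (0 to 1); they miss things now and then, are a little off and sometimes report something else, mostly with a low value. They report only what shows in the picture. A call takes as long as a camera call.
- regions_of(camera, thing): "pixels" (480x640 bool, what is visible of it) and "pixel" ([column, row] in pixels, amid what is visible of it).
The state is a dict: "time_s": time; "qpos": joint angles; "joint_velocities": joint speeds; "effort": joint torques, N m; "tool_pos": TCP position; "tool_rot": TCP orientation; "force": force on the tool from outside, world axes, zero at the start; "wrist_torque": the same for the moment, N m; "grip_width": finger opening in m.
Only numpy, scipy, OpenCV 4.12 (cv2) and the standard library are available. Lean on these libraries where they do the work, as an engineer would, in place of code of your own. Each camera call takes 0.05 s, during which the arm holds its last target. There are 200 camera calls.

### The job

A plate is about to be scraped into the food-waste caddy. First swing the caddy's carrying handle over to the back until it lies fully down in its catch, keeping the lid shut meanwhile; then lift the lid, which falls shut by itself, and hold it open at 45 degrees. Finish while still holding the lid there with the gripper, and leave the plate, bottle and mug where they are.

Things in the scene. Friction and masses are not known exactly. Their poses are not given: they have to be found in the camera images.
- caddy: Food-waste caddy, an open-topped aluminium box fixed to the worktop, 170 mm deep (x) by 200 mm wide (y) by 145 mm high, walls 4 mm. Origin: centre of its underside; z up; its front looks along its own -x, its back (hinge side) along +x. In the room its front looks roughly to the robot's left, within about 35 degrees.
- lid (a joint): Opening angle of the lid in rad: 0 shut and level, 0.785 is 45 degrees, stop at 1.75. The black lid (about 0.25 to 0.5 kg, 7 mm thick, top about 153 mm above the worktop when shut, raised 4 mm in the middle) turns about the caddy's y direction on a nearly frictionless hinge and falls shut by itself. Its panel runs from 2 to 186 mm from the hinge line.
- lid_hinge (a point): Point on the lid's hinge line at mid width, at caddy (91, 0, 149) mm.
- lid_bar (a point): Centre of the lid's round steel lifting bar: 12 mm diameter, 120 mm long, parallel to the caddy's y. It is 226 mm from the hinge line, in the plane of the lid, 40 mm ahead of the lid's front edge, on two flat arms at 55 mm either side of the middle; the space between the arms is open. Shut, it is at caddy (-135, 0, 149) mm; at opening angle a at caddy (91 - 226 cos a, 0, 149 + 226 sin a) mm.
- handle (a joint): Swing of the carrying handle in rad: 0 straight up, negative leaning to the caddy's front (-x), positive to the back (+x). Range -0.9 to 1.45; at 1.45 it lies in its catch, almost level, behind the caddy (the catch is two small black hooks on the side walls near the back, under the handle's wire arms). Its pivot is stiff (0.2 N m of friction): it stays wherever it is left.
- handle_pivot (a point): Middle of the handle's pivot line, which is parallel to the caddy's y, at caddy (0, 0, 135) mm.
- handle_grip (a point): Centre of the handle's round wooden grip: 16 mm diameter, 110 mm long, parallel to the caddy's y, 145 mm from the pivot line. At swing q it is at caddy (145 sin q, 0, 135 + 145 cos q) mm. Wire arms run 110 mm either side of the middle.
- plate: White dinner plate, 190 mm across, 20 mm high, lying in front of the caddy; origin at the centre of its underside. Leave alone.
- soap: Amber dish-soap bottle, 56 mm across, 170 mm high, standing beside the caddy on the side away from the robot; origin at the centre of its underside. Leave alone.
- mug: Blue mug, 80 mm across, 90 mm high, near the bottle; origin at the centre of its underside. Leave alone.

How it is judged (in metres and radians):
On the way, in this order (a step that is already met when the one before it is completed fails the run):
1. the carrying handle lies back in its catch, the lid still shut (value of joint handle above 1.37 rad and value of joint lid below 0.1 rad), for 0.2 s.
2. the lid is lifted by the gripper (value of joint lid above 0.4 rad and contact force between the fingers and lid above 0.3 N), for 0.1 s.
At the end, for the whole second after the job is handed in: The gripper's fingers hold the lid still at 45 degrees (0.68 to 0.89 rad, i.e. within about 6 degrees), nothing else props it, the handle is still back in its catch (over 1.35 rad; its stop is at 1.45), and plate, bottle and mug stand within 30 mm of where they were (value of joint lid between 0.68 and 0.89 rad and velocity of joint lid between -0.08 and 0.08 rad/s and contact force between the fingers and lid above 0.3 N and contact force between lid and plate below 0.1 N and contact force between lid and soap below 0.1 N and contact force between lid and mug below 0.1 N and value of joint handle above 1.35 rad and distance of each of plate, soap, mug from where it was at the start of the episode below 0.03 m); the arm keeps its last pose, push and grip.
It fails at once if the lid is opened before the handle is back in its catch (value of joint lid above 0.15 rad and value of joint handle below 1.3 rad).
It fails at once if the plate, bottle or mug is pushed away or tipped (distance of any of plate, soap, mug from where it was at the start of the episode above 0.03 m or angle between any of soap, mug, plate's own z axis and vertical above 0.5 rad).
It also fails if it takes over 51 s, if anything falls off the work surface, if the arm or the gripper's body presses on something with over 40 N, if the wrist force passes 120 N, or if a joint passes its speed limit or range.

## Working session

There is one attempt and no reset: what is moved stays moved. The work goes in short steps, Python scripts to look and compute and a tool call to move; the robot and the scene stay as the last step left them, time stands still between calls to the robot, and variables do not carry over. Pictures are saved under pics/ and viewed, about 8 in all and at most 12, crops included, and the job is handed in when it is done.

Besides the shell and the picture viewer there is one more tool, called after ">>>" as name(argument=value, ...), one argument or row to a line, values as JSON. step_arm: Moves the arm, as the interface text tells. Its arguments: {"type":"object","properties":{"deltas":{"type":"array"},"newtons":{"type":"number"}},"required":["deltas"]}

```bash
mkdir -p pics; cat > h.py <<'E'
import numpy as np, cv2
from scipy.spatial.transform import Rotation as R
from cell import monitor, read_camera, camera_model, env, regions_of
def cam(n):
    m=camera_model(n); p,d=read_camera(n); return m,p,d
def rot(m):
    a=np.array(m["attitude"],float)
    return a if a.shape==(3,3) else (R.from_quat(a).as_matrix() if a.size==4 else R.from_euler('xyz',a,degrees=True).as_matrix())
def pts(m,d,mask):
    v,u=np.nonzero(mask&(d>0)); z=d[v,u]
    c=np.c_[(u-m["cx"])/m["fx"]*z,(v-m["cy"])/m["fy"]*z,z]
    return c@rot(m).T+np.array(m["xyz"])
E
python3 - <<'E'
from h import *
print(monitor.get_obs())
for n in("top","side"):
    m,p,d=cam(n); print(n,m)
    cv2.imwrite(f"pics/{n}0.png",p[:,:,::-1])
    for t in("caddy","lid","lid_bar","handle","handle_grip","plate","soap","mug"):
        for r in regions_of(n,t)[:1]:
            P=pts(m,d,r["pixels"])
            if len(P): print(t,round(r["p"],2),np.round(r["pixel"]),len(P),"med",np.median(P,0).round(3),"lo",np.percentile(P,3,0).round(3),"hi",np.percentile(P,97,0).round(3))
    np.savez(f"{n}0.npz",p=p,d=d)
E
```

```text
{'time_s': 0.0, 'qpos': array([66.63967093, 18.4410209 , -4.01764779, 83.1771786 ,  1.2946908 ,
       78.54003306, -3.26118456]), 'joint_velocities': array([-0.02307072, -0.01009565, -0.10757522, -0.03226399,  0.06974057,
        0.06927049,  0.06094276]), 'effort': array([-4.88238254e-05, -4.91290891e+01, -4.04072385e-01, -3.12536001e+01,
       -6.38788892e-02,  4.36902547e-02,  1.64138864e-04]), 'tool_pos': array([ 0.26588021, -0.59255006,  0.24041959]), 'tool_rot': array([-177.5460957 ,   89.88690229,  116.62479555]), 'force': array([-0.26153041, -0.02121234,  0.81973051]), 'wrist_torque': array([-0.01761308,  0.04850244,  0.00076436]), 'grip_width': 0.08707977151817008}
top {'fx': 435.9187289557571, 'fy': 435.9187289557571, 'cx': 327.0303170276353, 'cy': 238.07385652927462, 'xyz': array([0.49203287, 0.09727972, 0.90862101]), 'attitude': array([-172.05593246,    0.81661484,  -89.3818815 ])}
caddy 0.76 [406. 270.] 13850 med [ 0.542 -0.022  0.154] lo [ 0.442 -0.124  0.15 ] hi [0.643 0.09  0.282]
lid 0.94 [407. 266.] 12190 med [ 0.542 -0.028  0.154] lo [ 0.445 -0.119  0.15 ] hi [0.
[... 879 characters left out ...]
] 6837 med [ 0.562 -0.032  0.155] lo [ 0.449 -0.123  0.15 ] hi [0.648 0.092 0.158]
lid_bar 0.7 [245. 261.] 7132 med [ 0.563 -0.032  0.155] lo [ 0.445 -0.123  0.147] hi [0.651 0.096 0.159]
handle 0.83 [255. 216.] 592 med [ 0.595 -0.012  0.279] lo [ 0.455 -0.054  0.147] hi [0.658 0.014 0.285]
handle_grip 0.85 [252. 213.] 710 med [ 0.585 -0.01   0.277] lo [ 0.439 -0.056  0.146] hi [0.658 0.014 0.285]
plate 0.65 [382. 286.] 4049 med [0.629 0.246 0.01 ] lo [0.551 0.162 0.003] hi [0.713 0.324 0.02 ]
soap 0.88 [328. 346.] 1800 med [0.772 0.027 0.098] lo [0.749 0.008 0.013] hi [0.784 0.053 0.17 ]
mug 0.87 [229. 385.] 2780 med [ 0.737 -0.148  0.057] lo [ 0.686 -0.184  0.006] hi [ 0.791 -0.112  0.091]
```

```bash
python3 - <<'E'
from h import *
d=np.load("top0.npz"); m=camera_model("top")
P=pts(m,d["d"],np.ones((480,640),bool))
b=(abs(P[:,1])<.25)&(P[:,0]>.35)&(P[:,0]<.75)
L=P[b&(P[:,2]>.146)&(P[:,2]<.160)&(P[:,0]<.70)]
r=cv2.minAreaRect(L[:,:2].astype(np.float32)*1000); print("lid rect mm",r)
H=P[b&(P[:,2]>.268)&(P[:,2]<.30)&(P[:,0]<.7)]
r=cv2.minAreaRect(H[:,:2].astype(np.float32)*1000); print("handle top",r,len(H),H[:,2].max())
a=cv2.imread("pics/top0.png"); s=cv2.imread("pics/side0.png")
cv2.imwrite("pics/v1.png",a[100:420,200:560].repeat(2,0).repeat(2,1)[:600]); 
cv2.imwrite("pics/v2.png",s[130:430,80:480].repeat(2,0).repeat(2,1))
E
```

```text
lid rect mm ((548.7215576171875, -10.542587280273438), (237.4594268798828, 241.46786499023438), 77.52361297607422)
handle top ((551.394287109375, 0.3395652770996094), (15.779106140136719, 192.5492706298828), 77.60391235351562) 1058 0.2856549496437636
```

View pics/v1.png

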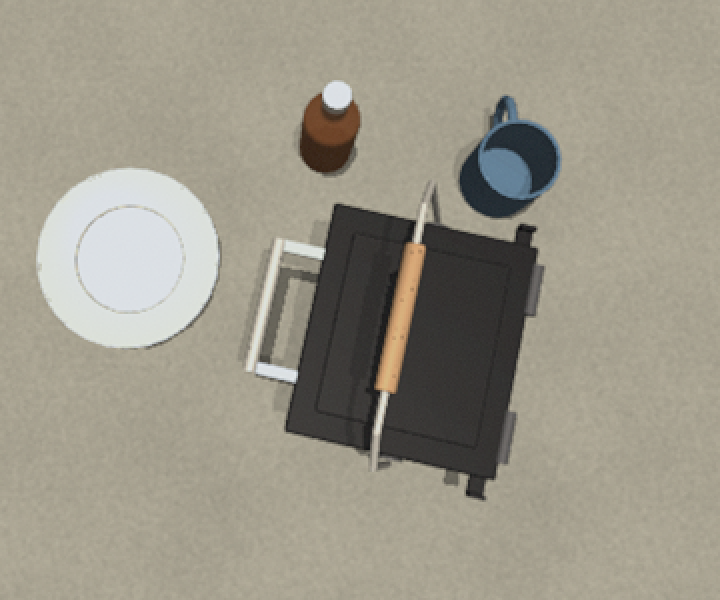

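View pics/v2.png

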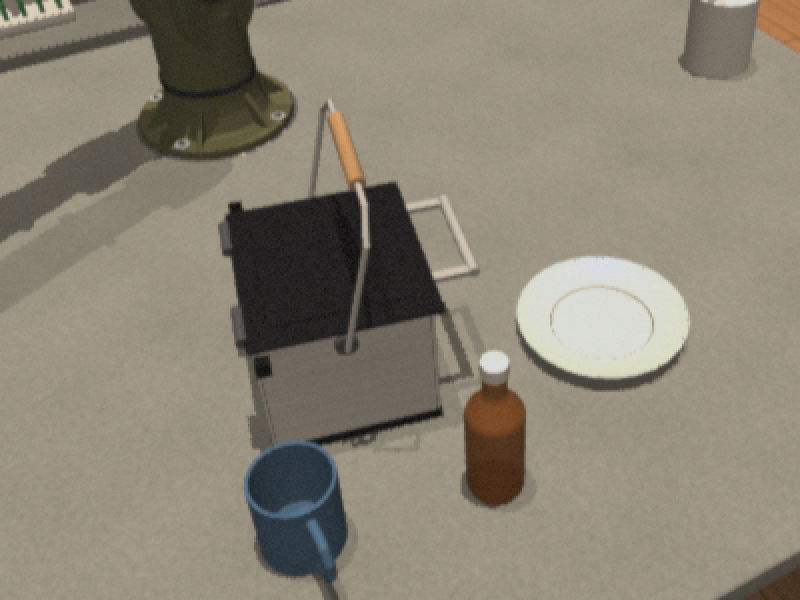

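The top view (crop ×2, image up = +x, left = +y) shows the caddy at crop (412,340), its front and lifting bar at the left (265,305), and the handle nearly upright at (400,320). The plate is off the front. The bottle and mug are on the far side, and the hooks are at the back (525,235) and (477,485). The side view agrees with this.

```bash
cat >> h.py <<'E'
YAW=np.radians(77.55-180)
XC=np.array([np.cos(YAW),np.sin(YAW),0]); YC=np.array([-XC[1],XC[0],0])
def rel(target):
    "shift in tool axes from present measured pose to target; turn needed so jaw lies along caddy x"
    o=monitor.get_obs(); T=R.from_euler('xyz',o["tool_rot"],degrees=True).as_matrix()
    dw=np.array(target)-o["tool_pos"]
    z=T.T@XC; t=np.degrees(np.arctan2(-z[1],z[2])); t=(t+90)%180-90
    print("tool",o["tool_pos"].round(4),"q7",o["qpos"][6].round(1),"F",o["force"].round(1),"w",round(o["grip_width"],4),"shift",(T.T@dw).round(4),"turn",t.round(1),"toolaxes",T.round(2).tolist()); return T
E
python3 - <<'E'
from h import *
d=np.load("top0.npz"); m=camera_model("top")
P=pts(m,d["d"],np.ones((480,640),bool)); b=(abs(P[:,1])<.25)&(P[:,0]>.35)&(P[:,0]<.70)
P=P[b]; u=P@XC; v=P@YC; z=P[:,2]
k=(z>.146)&(z<.16)
hist=lambda x:[(round(e*1e3),c) for c,e in zip(*np.histogram(x,np.arange(x.min(),x.max()+.004,.004)))]
print("u",hist(u[k])); print("v",hist(v[k]))
h=(z>.268)
print("grip u,v,z",np.median(u[h]),(v[h].min(),v[h].max()),np.percentile(z[h],95))
rel([.551,0,.36])
E
```

```text
u [(-227, np.int64(151)), (-223, np.int64(157)), (-219, np.int64(161)), (-215, np.int64(25)), (-211, np.int64(27)), (-207, np.int64(26)), (-203, np.int64(29)), (-199, np.int64(28)), (-195, np.int64(26)), (-191, np.int64(27)), (-187, np.int64(27)), (-183, np.int64(159)), (-179, np.int64(271)), (-175, np.int64(268)), (-171, np.int64(269)), (-167, np.int64(272)), (-163, np.int64(271)), (-159, np.int64(281)), (-155, np.int64(275)), (-151, np.int64(273)), (-147, np.int64(270)), (-143, np.int64(275)), (-139, np.int64(270)), (-135, np.int64(274)), (-131, np.int64(272)), (-127, np.int64(271)), (-123, np.int64(274)), (-119, np.int64(280)), (-115, np.int64(166)), (-111, np.int64(93)), (-107, np.int64(5)), (-103, np.int64(20)), (-99, np.int64(99)), (-95, np.int64(248)), (-91, np.int64(288)), (-87, np.int64(278)), (-83, np.int64(270)), (-79, np.int64(281)), (-75, np.int64(276)), (-71, np.int64(268)), (-67, np.int64(287)), (-63, np.int64(268)), (-59, np.int64(276)), (-55, np.int64(278)), (-51, np.int64(273)), (-47, np.int64(277)), (-43, np.int64(279)), (-39, np.int64(273)), (-35, np.int64(289)), 
[... 1155 characters left out ...]
85, np.int64(274)), (589, np.int64(280)), (593, np.int64(279)), (597, np.int64(228)), (601, np.int64(227)), (605, np.int64(222)), (609, np.int64(221)), (613, np.int64(213)), (617, np.int64(213)), (621, np.int64(238)), (625, np.int64(226)), (629, np.int64(223)), (633, np.int64(225)), (637, np.int64(162)), (641, np.int64(6)), (645, np.int64(5)), (649, np.int64(0)), (653, np.int64(15)), (657, np.int64(7))]
grip u,v,z -0.11981126335114312 (np.float64(0.442081502680147), np.float64(0.6346327410391472)) 0.28424150026871897
tool [ 0.2661 -0.593   0.2416] q7 -3.3 F [ 1.  -0.7  0.7] w 0.0871 shift [-0.1185  0.5027 -0.4244] turn 36.6 toolaxes [[0.0, 0.91, 0.41], [-0.0, 0.41, -0.91], [-1.0, -0.0, 0.0]]
```

>>> step_arm(
  deltas=[
    [1,-0.06,0,0,0],
    [1,-0.118,0,0,0],
    [1,-0.118,0.05,-0.04,5],
    [1,-0.118,0.1,-0.08,12],
    [1,-0.118,0.15,-0.12,18],
    [1,-0.118,0.2,-0.165,24],
    [1,-0.118,0.25,-0.21,30],
    [1,-0.118,0.3,-0.25,36.6],
    [1,-0.118,0.35,-0.29,36.6],
    [1,-0.118,0.4,-0.335,36.6],
    [1,-0.118,0.45,-0.38,36.6],
    [1,-0.118,0.49,-0.415,36.6],
  ],
)

```text
time_s: 2.4
tool_pos: [0.5366, -0.0278, 0.36]
tool_rot: [68.5, 89.9, -34.0]
force: [0.6, -0.2, 0.4]
grip_width: 0.087
```

>>> step_arm(
  deltas=[
    [1,0,0,0,0],
    [1,0,0,0,0],
  ],
)

```text
time_s: 2.65
tool_pos: [0.5359, -0.0302, 0.3594]
tool_rot: [-12.9, 89.9, -115.3]
force: [0.2, -0.7, -0.2]
grip_width: 0.087
```

```bash
cat >> h.py <<'E'
O=-.0863*XC+.537*YC
def cp(x,y,z): return O+x/1e3*XC+y/1e3*YC+np.array([0,0,z/1e3])
E
python3 - <<'E'
from h import *
rel(cp(-33,0,276))
m,p,d=cam("wrist"); cv2.imwrite("pics/w1.png",p[:,:,::-1])
for r in regions_of("wrist","handle_grip")[:2]:
    P=pts(m,d,r["pixels"]); P=P[P[:,2]>.26]; print(r["p"],np.median((P-O)@XC),np.percentile((P-O)@YC,[2,98]),np.percentile(P[:,2],95))
E
```

```text
tool [ 0.5359 -0.0302  0.3594] q7 -103.8 F [ 0.2 -0.7 -0.2] w 0.087 shift [ 0.0834  0.0072 -0.0333] turn 0.0 toolaxes [[-0.0, 0.98, -0.22], [-0.0, -0.22, -0.98], [-1.0, -0.0, 0.0]]
0.96 -0.033265184320728135 [-0.05244926  0.10020172] 0.28437592047336613
```

View pics/w1.png

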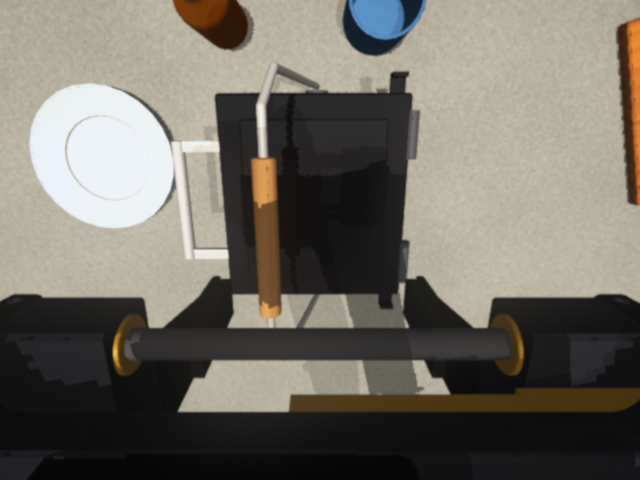

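The wrist view shows the grip left of centre (265,240), where the caddy model puts it (x ≈ -33 mm), so I go down and grasp it lightly.

>>> step_arm(
  deltas=[
    [1,0,0.007,-0.033,0],
    [1,0.04,0.007,-0.033,0],
    [1,0.083,0.007,-0.033,0],
    [1,0.083,0.007,-0.033,0],
    [-1,0.083,0.007,-0.033,0],
    [-1,0.083,0.007,-0.033,0],
    [-1,0.083,0.007,-0.033,0],
    [-1,0.083,0.007,-0.033,0],
    [-1,0.083,0.007,-0.033,0],
    [-1,0.083,0.007,-0.033,0],
  ],
  newtons=6,
)

```text
time_s: 4.0
tool_pos: [0.55, 0.0012, 0.2765]
tool_rot: [-10.7, 90.0, -113.1]
force: [0.1, -0.2, -0.3]
grip_width: 0.0351
```

```bash
python3 - <<'E'
from h import *
rel(cp(-33,0,276))
for q in np.linspace(-.233,1.45,12): print(round(q,2),"down",round(.276-.135-.145*np.cos(q),4),"zshift",round(.145*np.sin(q)+.0335,4))
E
```

```text
tool [0.55   0.0012 0.2765] q7 -108.6 F [ 0.1 -0.2 -0.3] w 0.0351 shift [0.0005 0.0002 0.0004] turn 0.0 toolaxes [[-0.0, 0.98, -0.22], [-0.0, -0.22, -0.98], [-1.0, -0.0, 0.0]]
-0.23 down -0.0001 zshift 0.0
-0.08 down -0.0035 zshift 0.0219
0.07 down -0.0036 zshift 0.0441
0.23 down -0.0003 zshift 0.066
0.38 down 0.0063 zshift 0.0871
0.53 down 0.016 zshift 0.1071
0.68 down 0.0287 zshift 0.1252
0.84 down 0.044 zshift 0.1413
0.99 down 0.0616 zshift 0.1548
1.14 down 0.081 zshift 0.1655
1.3 down 0.1018 zshift 0.1731
1.45 down 0.1235 zshift 0.1774
```

>>> step_arm(
  deltas=[
    [-1,0,0,0,0],
    [-1,0,0,0,0],
    [-1,0,0,0,0],
    [-1,0,0,0,0],
    [-1,0,0,0,0],
  ],
)

```text
time_s: 4.62
tool_pos: [0.55, 0.0013, 0.2765]
tool_rot: [144.8, 90.0, 42.4]
force: [0.3, -0.3, -0.7]
grip_width: 0.0151
```

>>> step_arm(
  deltas=[
    [-1,-0.002,0,0.011,0],
    [-1,-0.0035,0,0.022,0],
    [-1,-0.004,0,0.033,0],
    [-1,-0.0036,0,0.044,0],
    [-1,-0.0025,0,0.055,0],
    [-1,-0.0003,0,0.066,0],
    [-1,0.0025,0,0.0765,0],
    [-1,0.0063,0,0.087,0],
    [-1,0.0105,0,0.097,0],
    [-1,0.016,0,0.107,0],
    [-1,0.022,0,0.1165,0],
    [-1,0.0287,0,0.125,0],
  ],
)

```text
time_s: 6.12
tool_pos: [0.5228, -0.1216, 0.2473]
tool_rot: [-61.3, 90.0, -163.7]
force: [0.3, 0.5, 1.2]
grip_width: 0.0158
```

```bash
python3 - <<'E'
from h import *
rel(cp(144,0,152.5))
m,p,d=cam("side"); 
for r in regions_of("side","handle_grip")[:1]:
    P=pts(m,d,r["pixels"]); print(r["p"],((P-O)@XC).mean(),np.median(P,0))
for r in regions_of("side","lid")[:1]:
    P=pts(m,d,r["pixels"]); print(r["p"],np.median(P,0))
cv2.imwrite("pics/s1.png",p[60:460,:,::-1])
E
```

```text
tool [ 0.5228 -0.1216  0.2473] q7 -94.5 F [0.3 0.5 1.2] w 0.0158 shift [0.0948 0.0003 0.0516] turn 0.0 toolaxes [[-0.0, 0.98, -0.22], [-0.0, -0.22, -0.98], [-1.0, -0.0, 0.0]]
0.58 0.07374024097871108 [ 0.56823779 -0.12175233  0.24567647]
0.84 [ 0.56136013 -0.02764559  0.1551227 ]
```

View pics/s1.png

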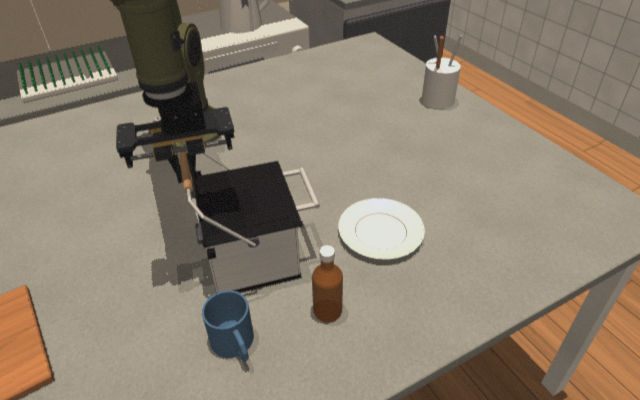

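The side view shows the grip held in the fingers (185,175) and swung back, with the lid shut. I continue the arc into the catch.

>>> step_arm(
  deltas=[
    [-1,0.0075,0,0.0085,0],
    [-1,0.0153,0,0.016,0],
    [-1,0.024,0,0.023,0],
    [-1,0.033,0,0.0296,0],
    [-1,0.0425,0,0.035,0],
    [-1,0.0523,0,0.0403,0],
    [-1,0.0625,0,0.0445,0],
    [-1,0.073,0,0.048,0],
    [-1,0.084,0,0.05,0],
    [-1,0.0945,0,0.052,0],
    [-1,0.098,0,0.052,0],
    [-1,0.098,0,0.052,0],
  ],
)

```text
time_s: 7.78
tool_pos: [0.5124, -0.1716, 0.1503]
tool_rot: [80.4, 89.9, -22.0]
force: [0.6, 1.7, 3.0]
grip_width: 0.0151
```

```bash
python3 - <<'E'
from h import *
rel(cp(144,0,152.5))
m,p,d=cam("side"); 
for r in regions_of("side","handle_grip")[:1]:
    P=pts(m,d,r["pixels"]); print(r["p"],((P-O)@XC).mean(),np.median(P,0))
for r in regions_of("side","lid")[:1]:
    P=pts(m,d,r["pixels"]); print(r["p"],np.median(P,0))
E
```

```text
tool [ 0.5124 -0.1716  0.1503] q7 -90.6 F [0.6 1.7 3. ] w 0.0151 shift [-0.0022 -0.0004  0.0006] turn 0.0 toolaxes [[0.0, 0.98, -0.21], [-0.0, -0.21, -0.98], [-1.0, 0.0, 0.0]]
0.81 0.11396166158941577 [ 0.56789342 -0.17334745  0.15397595]
0.61 [ 0.56709017 -0.02598914  0.15513923]
```

>>> step_arm(
  deltas=[
    [-1,0.004,0,0,0],
    [-1,0.004,0,0,0],
    [-1,0.004,0,0,0],
    [-0.3,0.0,0,0,0],
    [-0.3,0.0,0,0,0],
    [-0.3,0.0,0,0,0],
    [-0.3,0,0,0,0],
    [-0.3,-0.03,0,0,0],
    [-0.3,-0.08,0,0,0],
    [-0.3,-0.13,0,0,0],
    [-0.3,-0.13,0,0,0],
  ],
)

```text
time_s: 9.3
tool_pos: [0.5141, -0.1722, 0.2844]
tool_rot: [78.9, 89.5, -23.5]
force: [0.1, -0.1, -0.8]
grip_width: 0.0304
```

```bash
python3 - <<'E'
from h import *
rel(cp(-135,0,149)); 
for n in("side","top"):
    m,p,d=cam(n); a=pts(m,d,np.ones((480,640),bool)); q=a-O; x,y,z=q@XC*1e3,q@YC*1e3,a[:,2]*1e3
    k=(x>130)&(x<165)&(abs(y)<108)&(abs(y)>15)&(z>100)&(z<190); print(n,"grip",k.sum(),np.median(x[k]),np.percentile(z[k],[50,95]))
    k=(x<-126)&(x>-145)&(abs(y)<60)&(z>120)&(z<200); print("bar",k.sum(),np.median(x[k]),np.percentile(y[k],[3,97]),np.percentile(z[k],[50,95]))
    if n=="side": cv2.imwrite("pics/s2.png",p[130:400,80:440,::-1].repeat(2,0).repeat(2,1))
E
```

```text
tool [ 0.5141 -0.1722  0.2844] q7 -88.6 F [ 0.1 -0.1 -0.8] w 0.0304 shift [ 0.1349 -0.0032 -0.2789] turn 0.0 toolaxes [[0.01, 0.98, -0.22], [-0.0, -0.22, -0.98], [-1.0, 0.01, 0.0]]
side grip 398 144.6422175965793 [157.31383334 161.60035652]
bar 238 -130.98971230907017 [-53.26480225  59.29350055] [153.93580317 156.36586185]
top grip 342 141.8280376529981 [155.30612292 160.16404157]
bar 480 -134.12239612543453 [-56.42401036  56.66797689] [152.96174968 155.58416077]
```

View pics/s2.png

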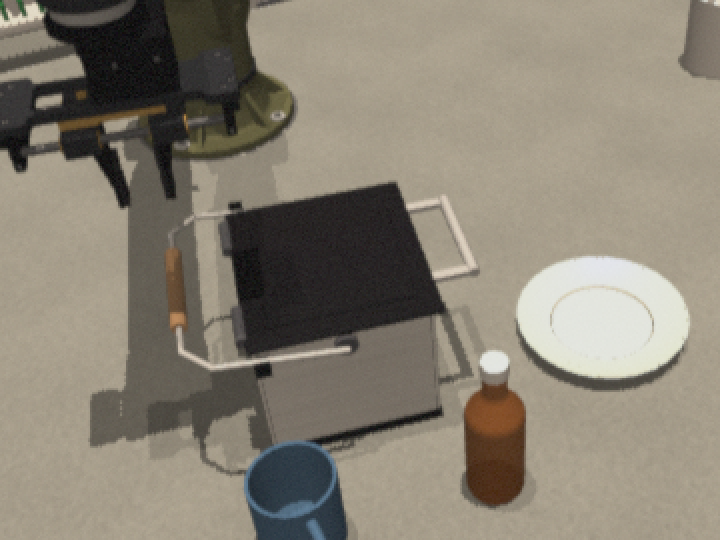

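The handle lies in its catch: the grip centre is at z ≈ 152–153 mm, where 1.45 rad puts it at 152.5. In the side view it sits behind the caddy at (175,290) with the lid shut. Next is the lifting bar.

>>> step_arm(
  deltas=[
    [-0.3,0,-0.003,-0.03,0],
    [-0.3,0,-0.003,-0.07,0],
    [-0.3,0,-0.003,-0.11,0],
    [-0.3,0,-0.003,-0.15,0],
    [-0.3,0,-0.003,-0.19,0],
    [-0.3,0,-0.003,-0.23,0],
    [-0.3,0,-0.003,-0.26,0],
    [-0.3,0,-0.003,-0.279,0],
    [-0.3,0,-0.003,-0.279,0],
    [-0.3,0,-0.003,-0.279,0],
    [-0.3,0,-0.003,-0.279,0],
  ],
)

```text
time_s: 10.78
tool_pos: [0.5689, 0.0998, 0.2794]
tool_rot: [-26.2, 89.9, -128.8]
force: [0.3, -0.1, -0.2]
grip_width: 0.0303
```

```bash
python3 - <<'E'
from h import *
rel(cp(-135,0,149))
m,p,d=cam("wrist"); cv2.imwrite("pics/w2.png",p[:,:,::-1])
a=pts(m,d,np.ones((480,640),bool)); q=a-O; x,y,z=q@XC*1e3,q@YC*1e3,a[:,2]*1e3
k=(x<-120)&(x>-150)&(abs(y)<60)&(z>120)&(z<170); print("bar",k.sum(),np.median(x[k]),np.percentile(y[k],[3,97]),np.percentile(z[k],[50,95]))
E
```

```text
tool [0.5689 0.0998 0.2794] q7 -120.7 F [ 0.3 -0.1 -0.2] w 0.0303 shift [ 0.1304  0.003  -0.0014] turn -0.1 toolaxes [[-0.0, 0.98, -0.22], [-0.0, -0.22, -0.98], [-1.0, -0.0, 0.0]]
bar 2479 -135.25069311078997 [-56.09126772  58.2552142 ] [153.65422811 155.50483988]
```

View pics/w2.png

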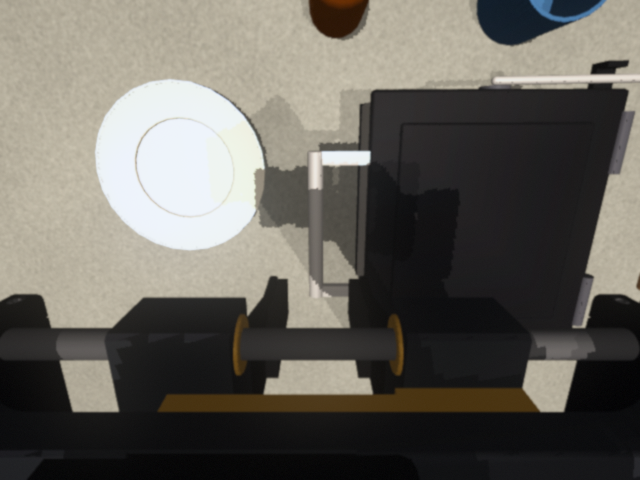

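The bar is straight between the open fingers (318,225 in the wrist view), measured at x -135 mm, centre z 149 mm. I go down and grip it.

>>> step_arm(
  deltas=[
    [-0.3,0.04,0.002,-0.001,0],
    [-0.3,0.08,0.002,-0.001,0],
    [-0.3,0.115,0.002,-0.001,0],
    [-0.3,0.13,0.002,-0.001,0],
    [-0.3,0.13,0.002,-0.001,0],
    [-1,0.13,0.002,-0.001,0],
    [-1,0.13,0.002,-0.001,0],
    [-1,0.13,0.002,-0.001,0],
    [-1,0.13,0.002,-0.001,0],
    [-1,0.13,0.002,-0.001,0],
    [-1,0.13,0.002,-0.001,0],
  ],
  newtons=20,
)

```text
time_s: 12.2
tool_pos: [0.5718, 0.1011, 0.151]
tool_rot: [54.1, 89.9, -48.4]
force: [-0.1, -2.7, 6.3]
grip_width: 0.0113
```

```bash
python3 - <<'E'
from h import *
rel(cp(-135,0,149))
for a in np.linspace(0,.785,12): print(round(a,2),"x",round(-.226*np.sin(a),4),"z",round(.226*(1-np.cos(a)),4))
E
```

```text
tool [0.5718 0.1011 0.151 ] q7 -123.7 F [-0.1 -2.7  6.3] w 0.0113 shift [0.002  0.0005 0.0007] turn -0.0 toolaxes [[0.0, 0.98, -0.22], [-0.0, -0.22, -0.98], [-1.0, 0.0, 0.0]]
0.0 x -0.0 z 0.0
0.07 x -0.0161 z 0.0006
0.14 x -0.0321 z 0.0023
0.21 x -0.048 z 0.0052
0.29 x -0.0636 z 0.0091
0.36 x -0.0789 z 0.0142
0.43 x -0.0938 z 0.0204
0.5 x -0.1083 z 0.0276
0.57 x -0.1221 z 0.0358
0.64 x -0.1354 z 0.045
0.71 x -0.1479 z 0.0551
0.78 x -0.1597 z 0.0661
```

>>> step_arm(
  deltas=[
    [-1,-0.016,0,0.0006,0],
    [-1,-0.032,0,0.0023,0],
    [-1,-0.048,0,0.0052,0],
    [-1,-0.0636,0,0.0091,0],
    [-1,-0.079,0,0.0142,0],
    [-1,-0.094,0,0.0204,0],
  ],
)

```text
time_s: 12.95
tool_pos: [0.567, 0.0818, 0.245]
tool_rot: [120.5, 90.0, 18.0]
force: [4.2, -3.2, -2.6]
grip_width: 0.0111
```

```bash
cat > chk.py <<'E'
from h import *
a=.785; rel(cp(91-226*np.cos(a),0,149+226*np.sin(a)))
o=monitor.get_obs(); q=o["tool_pos"]-O; print("tool-based angle",np.arctan2(q[2]-.149,.091-q@XC),"radius",np.hypot(q[2]-.149,.091-q@XC),"F",o["force"])
m,p,d=cam("side")
a=pts(m,d,np.ones((480,640),bool)); q=a-O; x,y,z=q@XC*1e3,q@YC*1e3,a[:,2]*1e3
k=(x>130)&(x<165)&(abs(y)<108)&(abs(y)>15)&(z>100)&(z<190); print("grip",k.sum(),np.median(x[k]),np.percentile(z[k],[50,95]))
r=regions_of("side","lid")
if r:
    P=pts(m,d,r[0]["pixels"]); q=P-O; x=91-q@XC*1e3; z=P[:,2]*1e3-149; y=q@YC*1e3
    k=(x>30)&(x<180)&(abs(y)<95)&(z>-5); c=np.polyfit(x[k],z[k],1); e=abs(np.polyval(c,x)-z)<5; c=np.polyfit(x[k&e],z[k&e],1); print("lid p",r[0]["p"],k.sum(),"angle",np.arctan(c[0]))
for t in("plate","soap","mug"):
    for r in regions_of("side",t)[:1]: print(t,round(r["p"],2),np.median(pts(m,d,r["pixels"]),0).round(3))
cv2.imwrite("pics/s3.png",p[100:400,80:480,::-1].repeat(2,0).repeat(2,1))
E
python3 chk.py
```

```text
tool [0.567  0.0818 0.245 ] q7 -119.0 F [ 4.2 -3.2 -2.6] w 0.0111 shift [-0.0638  0.001   0.0469] turn 0.0 toolaxes [[0.0, 0.98, -0.22], [0.0, -0.22, -0.98], [-1.0, 0.0, -0.0]]
tool-based angle 0.43438370688816463 radius 0.22800527353436326 F [ 4.24569138 -3.19520659 -2.63927793]
grip 403 144.7131029797898 [157.16035503 161.46325817]
lid p 0.91 4777 angle 0.4042427651411465
plate 0.75 [0.63  0.245 0.011]
soap 0.56 [0.772 0.027 0.096]
mug 0.94 [ 0.737 -0.147  0.057]
```

Lifting as planned. I complete the arc to 45° and let it settle.

>>> step_arm(
  deltas=[
    [-1,-0.0145,0,0.0072,0],
    [-1,-0.0283,0,0.0154,0],
    [-1,-0.0416,0,0.0246,0],
    [-1,-0.054,0,0.0347,0],
    [-1,-0.065,0,0.0457,0],
    [-1,-0.065,0,0.0457,0],
    [-1,-0.065,0,0.0457,0],
    [-1,-0.065,0,0.0457,0],
    [-1,-0.065,0,0.0457,0],
    [-1,-0.065,0,0.0457,0],
  ],
)

```text
time_s: 14.45
tool_pos: [0.558, 0.0407, 0.3096]
tool_rot: [148.1, 89.7, 45.9]
force: [5.4, 4.0, 3.1]
grip_width: 0.011
```

```bash
python3 chk.py
```

```text
tool [0.558  0.0407 0.3096] q7 -112.8 F [5.4 4.  3.1] w 0.011 shift [0.0009 0.0009 0.0049] turn 0.2 toolaxes [[0.0, 0.98, -0.21], [0.0, -0.21, -0.98], [-1.0, 0.0, -0.0]]
tool-based angle 0.7726780874760365 radius 0.2301007028775674 F [5.42480409 3.97592967 3.11194068]
grip 396 144.80096127736863 [157.35944166 161.46770411]
lid p 0.97 4038 angle 0.7331768897683625
plate 0.91 [0.629 0.245 0.011]
soap 0.77 [0.772 0.027 0.097]
mug 0.63 [ 0.737 -0.147  0.056]
```

View pics/s3.png

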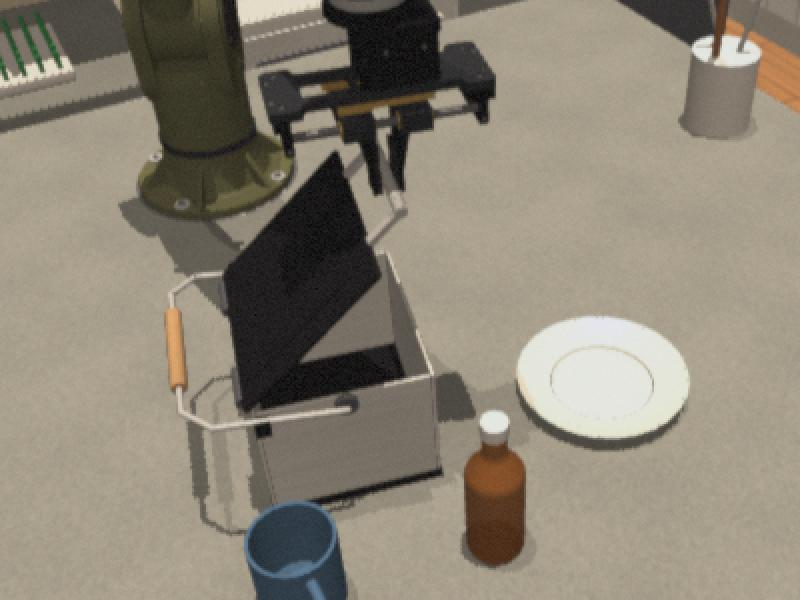

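The lid is open and held by the bar. The depth fit gives 0.73 rad and the tool pose 0.77. I make a small correction upwards to centre it in the band and ease the radial pull.

>>> step_arm(
  deltas=[
    [-1,-0.002,0,0.004,0],
    [-1,-0.005,0,0.008,0],
    [-1,-0.005,0,0.008,0],
    [-1,-0.005,0,0.008,0],
    [-1,-0.005,0,0.008,0],
    [-1,-0.005,0,0.008,0],
    [-1,-0.005,0,0.008,0],
    [-1,-0.005,0,0.008,0],
  ],
)

```text
time_s: 15.7
tool_pos: [0.5568, 0.035, 0.3157]
tool_rot: [149.4, 89.5, 47.3]
force: [6.4, 7.0, 5.4]
grip_width: 0.0112
```

```bash
python3 chk.py
```

```text
tool [0.5568 0.035  0.3157] q7 -111.8 F [6.4 7.  5.4] w 0.0112 shift [ 0.0069  0.0009 -0.0009] turn 0.3 toolaxes [[0.01, 0.98, -0.21], [0.01, -0.21, -0.98], [-1.0, 0.0, -0.01]]
tool-based angle 0.8092501938011979 radius 0.2302695682573223 F [6.41862937 7.04023614 5.43906458]
grip 402 144.62354107448948 [157.4328179  161.58228322]
lid p 0.69 3955 angle 0.7679967804102307
plate 0.83 [0.63  0.245 0.011]
soap 0.74 [0.772 0.027 0.097]
mug 0.91 [ 0.737 -0.147  0.057]
```

```bash
python3 -c "
from h import *
o=monitor.get_obs(); print(o['time_s'],o['tool_pos'],o['joint_velocities'].round(2)); print(env.sign_off())"
```

```text
15.95 [0.55673345 0.03501303 0.3156402 ] [-0.06 -0.15 -0.    0.07 -0.04 -0.03 -0.09]
the job is handed in; nothing more can be done
None
```

I swung the handle back into its catch, then gripped the lid's bar at 20 N, lifted the lid along its arc and handed the job in at about 16 s, still holding it near 45°. No verdict was reported.

- **Handle:** the grip's centre is at z ≈ 153 mm and x ≈ 145 mm, about 1.45 rad. It did not move while the lid was lifted, and the lid was measured level just before the lift.
- **Lid angle:** the side camera's depth fit gives 0.768 rad and the gripper's position gives 0.809 rad. The two disagree by 0.04 rad, but both are inside the 0.68 to 0.89 band, and the arm was at rest.
- **Grip on the bar:** the fingers are 11 mm apart on the 12 mm bar, and the wrist force is about 11 N. The gripper's position is 230 mm from the hinge where the bar should be at 226 mm. My correction did not remove this gap, so a slight pull on the hinge remains.
- **Plate, bottle and mug:** they measure within 2 mm of where they were at the start.

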